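# Move the inspection lamp from its charger to the cork pad and light the turned doll

## Robot

A 6-joint arm with a two-finger parallel gripper is mounted at the origin on the work surface. World frame = base frame: x ahead of the robot, y to its left, z up, the work surface at z = 0. Lengths are in m, angles in rad, forces in N, time in s.
With the tool pointing down it reaches from about 0.325 to 0.9 m from the base axis. Payload 3.5 kg.
Tool frame: the origin (TCP) lies on the centre line of the jaws, within the pads' length; the fingertips stand 19 mm ahead of it and the grasp point (between the pads) is the TCP; z points along the fingers, y is the line along which they close (so a half turn about z gives the same grasp; the last joint's range is limited). The gripper opens to 85 mm and grips with 20 to 120 N. Pads are 22 mm wide; open, the fingers measure 114 mm over their backs; the gripper's body (76 mm by 85 mm) begins 54 mm behind the grasp point. The pads swing forward as they close: fully open they stand 13 mm farther back than shut.
Start: joints at [-1.436, 0.276, -0.026, 1.268, 0, 1.467], TCP at [0.147, -0.607, 0.25] pointing down, gripper open.
Joint ranges: [-3.12, 3.12], [-0.85, 1.88], [-1.08, 1.24], [-1.95, 2.15], [-1.57, 1.53], [-3.14, 3.14]. Speed limits (rad/s): [2.57, 2.57, 3.14, 3.14, 3.14, 3.14].

## Interface

Orientations are given as a unit quaternion [x, y, z, w].
In Python, from cell import readout, imaging, robot gives the robot as it stands.
- The arm moves only by the tool apply_moves, never from a script. Its argument "rows" is one flat list of numbers, 7 for each row, row after row: the shift along the tool's x, y, z normalised to -1 to 1, where 1 is 80 mm, then the turn, a rotation vector about the tool's x, y, z normalised to -1 to 1, where 1 is 360 degrees, then the opening, from 0 (shut) to 1 (fully open). A call has 1 to 10 rows; each row is the pose to reach, as a shift and turn from the pose commanded when the call began, along the tool's axes at that moment, turning the shorter way round; what a row does not reach only later rows make up. A row lasts 1/12 s, in which the tool goes at most 41.7 mm and 7.16 degrees, less where a joint would pass 70% of its speed; a pose out of reach is approached as far as the arm can. A call with a number of a shift or a turn outside -1 to 1 is refused whole. A call with a gripper value outside its range is refused whole. The fingers move at their own pace and stop on an object; the grip force is fixed at half the most. Time passes only in rows, so rows that repeat a pose let the fingers close. It gives the time, the measured TCP pose, the force, the opening and the grip force at its end, in the units of the state.
- readout.observe(): the state, without advancing time (a new reading comes with each control period).
- imaging.grab_frame(name): name is "scene" or "top" or "wrist"; returns a dict with "frame" (400x640x3 uint8, red, green, blue), "depth" (400x640 float32, m along the optical axis (not along the pixel's ray), 0 where there is no reading), "camera_matrix" (3x3 intrinsics, pixels), "extrinsics" (4x4, takes a point from world to camera coordinates); the wrist camera has in their place "T_tool_cam" (4x4, takes a point from camera to tool coordinates, whose origin is the TCP and whose axes are the flange's). Camera axes: x right, y down, z forward; pixel columns grow to the right and rows downward; lengths in m; the calibration is good to about 2 mm. A picture is of the moment at which its call begins: read the wrist's pose just before it.
- robot.job_done(): hands the job in; it is judged then, once.
The state is a dict: "time": time; "joint_pos": joint angles; "joint_velocities": joint speeds; "joint_efforts": joint torques, N m; "eef_pos": TCP position; "tcp_rot": TCP orientation; "ft_force": force on the tool from outside, world axes, zero at the start; "moment": the same for the moment, N m; "grip_width": finger opening in m; "grasp_force": force on a finger pad.
Only numpy, scipy, OpenCV 4.12 (cv2) and the standard library are available. Lean on these libraries where they do the work, as an engineer would, in place of code of your own. Each camera call takes 0.05 s, during which the arm holds its last target. There are 200 camera calls.

## Task

Lift the handlamp off the charging dock, stand it upright in the middle of the round cork pad with its lens pointing straight at the turned wooden doll, and let go. Then push the switch on its handle fully down to light it. Set the lamp down gently, press softly, and leave the doll standing where it is.

Things in the scene. Friction and masses are not known exactly. Their poses are not given: they have to be found in the camera images.
- lamp: Grey boxy handlamp, 0.5 kg: body 110 x 76 x 92 mm (x, y, z), origin at the centre of its underside, z up, x towards the lens. Lens head: black cylinder, 72 mm across, 22 mm out of the +x face, middle 50 mm up. Black handle bar 124 x 18 x 14 mm along x over the top on two posts, its middle 135 mm up, 36 mm free under it. Starts on the dock.
- grip (a point): Centre of the lamp's handle bar (18 mm wide across the lamp's y, 14 mm high), the place to grip; axes as the lamp's.
- lens (a point): Centre of the lamp's lens glass, 79 mm in front (+x) of the lamp's origin and 50 mm up; axes as the lamp's.
- switch (a joint): Travel of the lamp's push switch, m: 0 released, 0.006 fully down; sprung, about 4 N at full travel.
- switch_top (a point): Centre of the top of the push switch: a bare-metal round button of 20 mm diameter standing 10 mm above the top of the handle, over the lens end, 44 mm in front (+x) of the handle's middle. It moves down with the button.
- dock: Fixed black charging dock, 150 x 116 mm (x, y); the lamp's underside rests 45 mm above the bench in a shallow recess, with lips 12 mm high all round and 4 to 5 mm play. Origin at the centre of its underside, z up.
- pad: Fixed round cork pad, 180 mm diameter, 6 mm thick; origin at the centre of its underside, on the bench. Its yaw means nothing.
- doll: Loose turned bare-wood doll with a waist and a round head, 123 mm tall and 58 mm across, standing about 0.2 m from the pad on its far side, beside a smaller loose wooden egg 58 mm tall. Origin at the centre of its underside, z up.
Mind the look-alikes: they are no part of the job. What is shaped like the lamp but turquoise is not meant.

How it is judged:
On the way, in this order (a step that is already met when the one before it is completed fails the run):
1. the lamp is lifted clear of the dock's lips (25 mm up or more) (z of lamp in the frame of dock above 0.07 m), for 0.1 s.
2. the lamp stands on the pad, aimed at the doll, and the fingers have let go of it (horizontal distance between lamp and pad below 0.025 m and z of lamp in the frame of pad between 0.002 and 0.01 m and angle between lamp's own z axis and vertical below 0.08 rad and y of doll in the frame of lamp between -0.045 and 0.045 m and x of doll in the frame of lamp above 0.1 m and linear speed of lamp below 0.02 m/s and angular speed of lamp below 0.2 rad/s and contact force between the fingers and lamp below 0.1 N), for 0.3 s.
3. the switch is pushed down (4.5 mm or more of its 6 mm) with the lamp standing so (value of joint switch above 0.0045 m and horizontal distance between lamp and pad below 0.025 m and z of lamp in the frame of pad between 0.002 and 0.01 m and angle between lamp's own z axis and vertical below 0.08 rad and y of doll in the frame of lamp between -0.045 and 0.045 m and x of doll in the frame of lamp above 0.1 m), for 0.05 s.
At the end, for the whole second after the job is handed in: The lamp stands at rest and upright (within 0.08 rad) on the cork pad, its origin within 25 mm of the pad's centre, and the line through its lens passes within 45 mm of the doll's axis with the doll in front; the switch is released again; the doll stands within 10 mm of where it was (horizontal distance between lamp and pad below 0.025 m and z of lamp in the frame of pad between 0.002 and 0.01 m and angle between lamp's own z axis and vertical below 0.08 rad and y of doll in the frame of lamp between -0.045 and 0.045 m and x of doll in the frame of lamp above 0.1 m and linear speed of lamp below 0.02 m/s and angular speed of lamp below 0.2 rad/s and value of joint switch below 0.0015 m and distance of doll from where it was at the start of the episode below 0.01 m and angle between doll's own z axis and vertical below 0.1 rad); the robot touches nothing.
It fails at once if the lamp is set down or pressed on the pad with more than 40 N (contact force between lamp and pad above 40 N).
It fails at once if the lamp is let fall onto the pad (over 0.35 m/s there with no finger holding it) instead of being set down (horizontal distance between lamp and pad below 0.08 m and linear speed of lamp above 0.35 m/s and contact force between the fingers and lamp below 0.5 N).
It fails at once if the doll is shifted by more than 10 mm or tipped (distance of doll from where it was at the start of the episode above 0.01 m or angle between doll's own z axis and vertical above 0.15 rad).
It also fails if it takes over 56 s, if anything falls off the work surface, if the arm or the gripper's body presses on something with over 40 N, if the wrist force passes 120 N, or if a joint passes its speed limit or range.

## Working session

There is one attempt and no reset: what is moved stays moved. The work goes in short steps, Python scripts to look and compute and a tool call to move; the robot and the scene stay as the last step left them, time stands still between calls to the robot, and variables do not carry over. Pictures are saved under pics/ and viewed, at most 10 in all, crops included, and the job is handed in when it is done.

Besides the shell and the picture viewer there is one more tool, called after "Request:" as name(argument=value, ...) on one line, values as JSON. apply_moves: Moves the arm, as the interface text tells. Its arguments: {"type":"object","properties":{"rows":{"type":"array"}},"required":["rows"]}

```bash
mkdir -p pics; ls
cat > h.py <<'E'
import numpy as np, cv2, pickle
from cell import readout, imaging, robot
from scipy.spatial.transform import Rotation as R
def grab(n,save=None):
    s=readout.observe(); f=imaging.grab_frame(n)
    if n=="wrist":
        T=np.eye(4); T[:3,:3]=R.from_quat(s["tcp_rot"]).as_matrix(); T[:3,3]=s["eef_pos"]
        f["cw"]=T@np.array(f["T_tool_cam"])
    else: f["cw"]=np.linalg.inv(f["extrinsics"])
    if save:
        cv2.imwrite(f"pics/{save}.png",f["frame"][:,:,::-1]); pickle.dump(f,open(f"{save}.pkl","wb"))
    return f
def cloud(f):
    K=np.array(f["camera_matrix"]); d=f["depth"]; v,u=np.mgrid[:d.shape[0],:d.shape[1]]
    P=np.stack([(u-K[0,2])/K[0,0]*d,(v-K[1,2])/K[1,1]*d,d],-1)
    W=P@f["cw"][:3,:3].T+f["cw"][:3,3]; W[d==0]=np.nan
    return W
E
python3 - <<'E'
from h import *
for n in("scene","top"):
    f=grab(n,n); print(n,f["camera_matrix"],f["cw"].round(3),(f["depth"]>0).mean())
print(readout.observe())
E
```

```text
pics
scene [[405.41869027   0.         319.13028872]
 [  0.         405.41869027 197.88617219]
 [  0.           0.           1.        ]] [[ 0.52   0.69  -0.503  1.106]
 [ 0.854 -0.411  0.319 -0.345]
 [ 0.013 -0.596 -0.803  0.997]
 [ 0.     0.     0.     1.   ]] 0.99580859375
top [[360.86886038   0.         324.78657351]
 [  0.         360.86886038 195.68478445]
 [  0.           0.           1.        ]] [[ 0.023 -0.996  0.089  0.47 ]
 [-1.    -0.023 -0.002  0.007]
 [ 0.004 -0.089 -0.996  1.112]
 [ 0.     0.     0.     1.   ]] 0.995921875
{'time': 0.1, 'joint_pos': array([-1.43638251e+00,  2.77109656e-01, -2.77345802e-02,  1.26803155e+00,
       -1.19039862e-05,  1.46742182e+00]), 'joint_velocities': array([-0.00069387, -0.0023993 ,  0.00307955, -0.00093819, -0.000722  ,
       -0.00153188]), 'joint_efforts': array([ 1.78191635e-04, -4.46708071e+01,  2.96129107e+01,  8.49093252e-03,
       -1.19003121e-04, -5.10211521e-06]), 'eef_pos': array([ 0.14713302, -0.6067418 ,  0.24924308]), 'tcp_rot': array([ 9.92939874e-01,  1.18614191e-01, -2.20868495e-05, -1.03951070e-03]), 'ft_force': array([-0.46149913,  0.7004242 , -0.41938455]), 'moment': array([ 0.1206421 , -0.00528757,  0.00022576]), 'grasp_force': 0.0, 'grip_width': 0.08541306379931918}
```

View pics/scene.png

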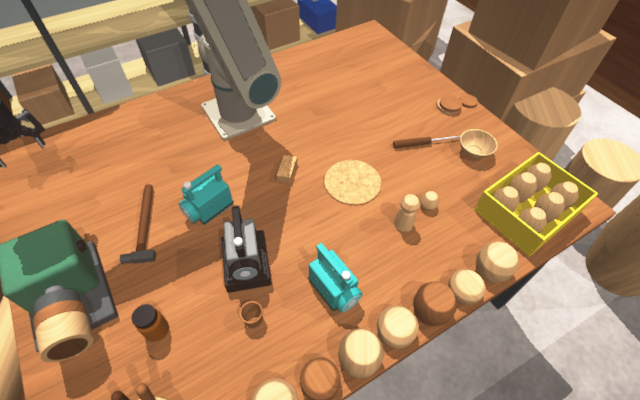

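View pics/top.png

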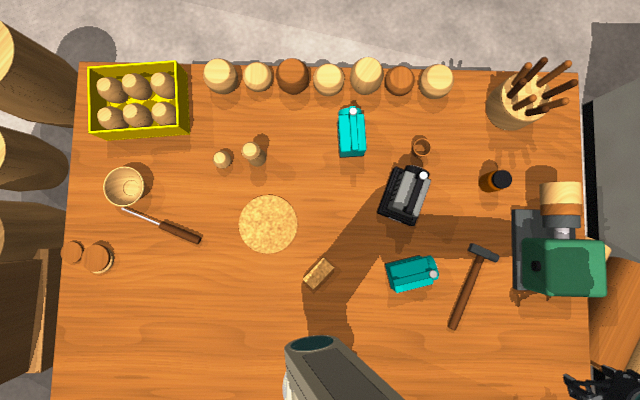

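The top view shows the grey lamp on the black dock at (405,193), with its white switch at (424,175), so the lens points up and to the right. The pad is at (268,223), the doll at (253,152) and the egg at (222,158). The lamp-shaped things are turquoise (351,132), turquoise (412,273) and grey (405,193). Only the grey one on the dock fits, so I'll measure that one and check it in a crop.

Run:
```python
from h import *
fs=[pickle.load(open(n+".pkl","rb")) for n in("scene","top")]
C=[cloud(f) for f in fs]
for n,c,f in zip(("scene","top"),C,fs):
    print(n)
    tx={"scene":((185,290,225,300)),"top":(375,440,155,228)}[n]
    def box(b): 
        m=np.zeros(c.shape[:2],bool); m[b[2]:b[3],b[0]:b[1]]=1; return m
    L=c[box(tx)&(np.nan_to_num(c[...,2])>.165)&(np.nan_to_num(c[...,2])<.26)]
    for lo,hi in((.165,.192),(.192,.205),(.205,.26)):
        q=L[(L[:,2]>lo)&(L[:,2]<hi)]; print(' lampz',lo,len(q),q.mean(0).round(4) if len(q) else '',q.min(0).round(3) if len(q) else '',q.max(0).round(3) if len(q) else '')
    q=L[(L[:,2]>.165)&(L[:,2]<.192)]
    if len(q)>10:
        r=cv2.minAreaRect(q[:,:2].astype(np.float32)); print(' handle rect',r, 'ztop', np.percentile(q[:,2],[50,90,98]))
    # doll
    b={"scene":(385,425,185,240),"top":(236,272,135,170)}[n]
    q=c[box(b)]; q=q[q[:,2]>.02]
    for lo,hi in((.02,.06),(.08,.1),(.1,.14)):
        p=q[(q[:,2]>lo)&(q[:,2]<hi)]; print(' doll',lo,len(p),p.mean(0).round(4),p.min(0).round(3),p.max(0).round(3))
    # pad: colour-based
    hsv=cv2.cvtColor(f["frame"],cv2.COLOR_RGB2HSV)
    b={"scene":(315,390,150,210),"top":(230,305,185,260)}[n]
    z=np.nan_to_num(c[...,2]); 
    m=box(b)&(hsv[...,2]>195)&(hsv[...,1]<170)
    m=cv2.morphologyEx(m.astype(np.uint8),cv2.MORPH_OPEN,np.ones((3,3)))>0
    p=c[m].astype(np.float32); print(' pad',len(p),cv2.minEnclosingCircle(p[:,:2]),np.median(p,0),' bench z',np.nanmedian(c[box((b[1]+5,b[1]+20,b[2],b[3]))],0))
    # dock lips
    p=c[box(tx)]; p=p[(p[:,2]>.03)&(p[:,2]<.062)]; print(' dock',cv2.minAreaRect(p[:,:2].astype(np.float32)),np.median(p[:,2]))
a=fs[1]["frame"][120:240,210:450,::-1]; cv2.imwrite("pics/crop1.png",cv2.resize(a,None,fx=3.3,fy=3.3,interpolation=cv2.INTER_CUBIC))
```

```text
scene
 lampz 0.165 161 [ 0.5981 -0.2415  0.1861] [ 0.563 -0.26   0.165] [ 0.631 -0.222  0.192]
 lampz 0.192 60 [ 0.6124 -0.2475  0.1968] [ 0.602 -0.257  0.193] [ 0.622 -0.238  0.201]
 lampz 0.205 0   
 handle rect ((0.5964416861534119, -0.24185216426849365), (0.018175838515162468, 0.06857085227966309), 69.9727554321289) ztop [0.18700219 0.18907911 0.19041319]
 doll 0.02 228 [0.6901 0.2207 0.0392] [0.647 0.188 0.02 ] [0.713 0.319 0.06 ]
 doll 0.08 30 [0.6978 0.2003 0.0951] [0.677 0.191 0.088] [0.711 0.221 0.1  ]
 doll 0.1 260 [0.6903 0.2108 0.1145] [0.662 0.19  0.1  ] [0.711 0.238 0.126]Traceback (most recent call last):
  File "<stdin>", line 26, in <module>
cv2.error: OpenCV(4.12.0) /io/opencv/modules/imgproc/src/shapedescr.cpp:201: error: (-215:Assertion failed) count >= 0 && (depth == CV_32F || depth == CV_32S) in function 'minEnclosingCircle'
```

Run:
```python
from h import *
fs=[pickle.load(open(n+".pkl","rb")) for n in("scene","top")]
for n,f in zip(("scene","top"),fs):
    c=cloud(f); print(n)
    def box(b): 
        m=np.zeros(c.shape[:2],bool); m[b[2]:b[3],b[0]:b[1]]=1; return m
    tx={"scene":((215,290,195,300)),"top":(372,440,155,228)}[n]
    L=c[box(tx)]; L=L[(L[:,1]<-.12)]
    q=L[(L[:,2]>.18)&(L[:,2]<.192)]
    (cx,cy),s,a=cv2.minAreaRect(q[:,:2].astype(np.float32)); print(' handle',cx,cy,s,a,len(q),np.median(q[:,2]))
    q=L[(L[:,2]>.1935)&(L[:,2]<.205)]; print(' switch',len(q),q.mean(0),np.percentile(q[:,2],90))
    p=L[(L[:,2]>.045)&(L[:,2]<.062)]; print(' dock',cv2.minAreaRect(p[:,:2].astype(np.float32)),np.median(p[:,2]))
    b={"scene":(385,420,185,240),"top":(238,268,138,168)}[n]
    q=c[box(b)]
    for lo,hi in((.02,.05),(.05,.08),(.1,.118),(.118,.14)):
        p=q[(q[:,2]>lo)&(q[:,2]<hi)]
        if len(p)>3: print(' doll',lo,len(p),p.mean(0).round(4),cv2.minEnclosingCircle(p[:,:2].astype(np.float32)))
    b={"scene":(300,405,140,225),"top":(220,315,175,270)}[n]
    hsv=cv2.cvtColor(f["frame"],cv2.COLOR_RGB2HSV); z=c[...,2]
    u,v={"scene":(352,182),"top":(268,223)}[n]; print(' hsv pad',np.median(hsv[v-8:v+8,u-8:u+8].reshape(-1,3),0),'z pad',np.median(z[v-8:v+8,u-8:u+8]))
    m=box(b)&(z>.0035)&(z<.012); mm=cv2.morphologyEx(m.astype(np.uint8),cv2.MORPH_OPEN,np.ones((3,3)))
    p=c[mm>0].astype(np.float32); print(' pad',len(p),cv2.minEnclosingCircle(p[:,:2]) if len(p) else '',np.median(p,0) if len(p) else '')
a=fs[1]["frame"][120:240,210:450,::-1]; cv2.imwrite("pics/crop1.png",cv2.resize(a,None,fx=3.3,fy=3.3,interpolation=cv2.INTER_CUBIC))
```

```text
scene
 handle 0.570780873298645 -0.23246996104717255 (0.018237942829728127, 0.1232164204120636) 69.97765350341797 296 0.18733814718831387
 switch 59 [ 0.61227039 -0.24740697  0.1968942 ] 0.19854467522919045
 dock ((0.5082180500030518, -0.21405234932899475), (0.11967778950929642, 0.2863020896911621), 72.91118621826172) 0.05236047842935598
 doll 0.02 141 [0.6969 0.2019 0.0362] ((0.6878888607025146, 0.21500727534294128), 0.027575280517339706)
 doll 0.05 136 [0.6946 0.2053 0.064 ] ((0.6887084245681763, 0.21346908807754517), 0.023895036429166794)
 doll 0.1 152 [0.6932 0.2073 0.1105] ((0.6864163279533386, 0.21502994000911713), 0.02590637095272541)
 doll 0.118 107 [0.6861 0.2156 0.1203] ((0.6869756579399109, 0.21706132590770721), 0.01958080381155014)
 hsv pad [ 21. 111. 252.] z pad 0.00648143890105124Traceback (most recent call last):
  File "<stdin>", line 22, in <module>
cv2.error: OpenCV(4.12.0) /io/opencv/modules/imgproc/src/shapedescr.cpp:201: error: (-215:Assertion failed) count >= 0 && (depth == CV_32F || depth == CV_32S) in function 'minEnclosingCircle'
```

Run:
```python
from h import *
fs=[pickle.load(open(n+".pkl","rb")) for n in("scene","top")]
mc=lambda p: cv2.minEnclosingCircle(np.ascontiguousarray(p[:,:2],np.float32))
for n,f in zip(("scene","top"),fs):
    c=cloud(f); print(n)
    def box(b): 
        m=np.zeros(c.shape[:2],bool); m[b[2]:b[3],b[0]:b[1]]=1; return m
    if n=="top":
        L=c[box((372,440,155,228))]
        q=L[(L[:,2]>.18)&(L[:,2]<.192)]
        print(' handle',cv2.minAreaRect(q[:,:2].astype(np.float32)),len(q),np.median(q[:,2]))
        q=L[(L[:,2]>.1935)&(L[:,2]<.205)]; print(' switch',len(q),q.mean(0),np.percentile(q[:,2],90))
        p=L[(L[:,2]>.05)&(L[:,2]<.062)]; print(' dock',cv2.minAreaRect(p[:,:2].astype(np.float32)),np.median(p[:,2]))
        q=c[box((238,268,138,168))]
        for lo,hi in((.02,.05),(.05,.08),(.1,.118),(.118,.14)):
            p=q[(q[:,2]>lo)&(q[:,2]<hi)]
            if len(p)>3: print(' doll',lo,len(p),p.mean(0).round(4),mc(p))
    b={"scene":(300,390,140,225),"top":(225,312,178,270)}[n]
    hsv=cv2.cvtColor(f["frame"],cv2.COLOR_RGB2HSV)
    m=box(b)&(hsv[...,1]<150)&(hsv[...,0]>15)
    m=cv2.morphologyEx(cv2.morphologyEx(m.astype(np.uint8),cv2.MORPH_CLOSE,np.ones((5,5))),cv2.MORPH_OPEN,np.ones((7,7)))
    p=c[m>0]; print(' pad',len(p),mc(p),p.mean(0),cv2.minAreaRect(p[:,:2].astype(np.float32)))
a=fs[1]["frame"][120:240,210:450,::-1]; cv2.imwrite("pics/crop1.png",cv2.resize(a,None,fx=3.3,fy=3.3,interpolation=cv2.INTER_CUBIC))
```

```text
scene
 pad 1964 ((0.4777800142765045, 0.17459335923194885), 0.0918407216668129) [nan nan nan] ((0.4801550805568695, 0.1758214831352234), (0.17449983954429626, 0.17916306853294373), 58.220401763916016)
top
 handle ((0.5701016187667847, -0.2299894243478775), (0.01879909448325634, 0.12315518409013748), 70.92562866210938) 295 0.1861956308435122
 switch 45 [ 0.61145603 -0.24503527  0.19650985] 0.19887854111853023
 dock ((0.6019208431243896, -0.2419949322938919), (0.09933069348335266, 0.1978851556777954), 70.45849609375) 0.05660218796417893
 doll 0.02 74 [0.6725 0.2066 0.0361] ((0.6826862096786499, 0.217518150806427), 0.027294723317027092)
 doll 0.05 52 [0.6731 0.2068 0.06  ] ((0.6813581585884094, 0.21485301852226257), 0.02339172549545765)
 doll 0.1 177 [0.6814 0.2148 0.1111] ((0.6850168108940125, 0.21887914836406708), 0.026704395189881325)
 doll 0.118 97 [0.6845 0.2202 0.1201] ((0.6836344599723816, 0.21957789361476898), 0.018849322572350502)
 pad 2180 ((0.47871285676956177, 0.1781661957502365), 0.0878152996301651) [nan nan nan] ((nan, nan), (0.0, 0.0), 0.0)
```

View pics/crop1.png

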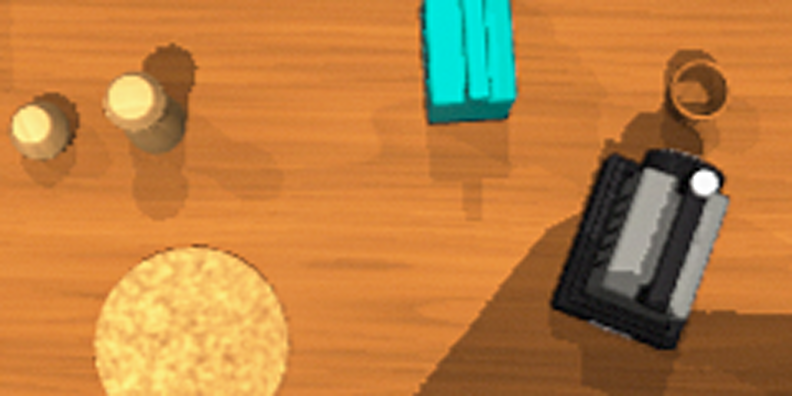

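The crop confirms it: the grey lamp with the black handle and metal switch at crop (705,182) sits on the black dock, and the other lamp in view is turquoise.

- **Lamp:** handle centre about (0.570, -0.231), handle top 0.187 and switch 0.198. These match the given heights. Yaw is about -19.7°.
- **Pad and doll:** pad (0.479, 0.1765), doll (0.685, 0.217), so the aim yaw is about 11°.
- **Grip:** I'll use the half-turned grip (tool x at 160.3°) to keep joint 6 in range.

First move is up and towards the lamp.

Request:
apply_moves(rows=[0,0,-0.5,0,0,0,1,0,0,-1,0,0,-0.02,1,0.3,-0.15,-1,0,0,-0.04,1,0.6,-0.3,-1,0,0,-0.06,1,1,-0.53,-1,0,0,-0.08,1,1,-0.53,-1,0,0,-0.1,1,1,-0.53,-1,0,0,-0.12,1,1,-0.53,-1,0,0,-0.14,1,1,-0.53,-1,0,0,-0.16,1,1,-0.53,-1,0,0,-0.18,1])

```text
time: 0.93
eef_pos: [0.215, -0.5469, 0.3297]
tcp_rot: [0.775, 0.632, 0.0, -0.001]
ft_force: [0.0, 0.3, -0.8]
grip_width: 0.0859
grasp_force: 0.0
```

```bash
cat > go.py <<'E'
import sys; from h import *
# target x y z yaw(deg of tool x), tool down; prints shift/80mm, turn/360deg in tool axes
x,y,z,yaw=map(float,sys.argv[1:5]); s=readout.observe()
Rc=R.from_quat(s["tcp_rot"]); a=np.deg2rad(yaw)
Rt=R.from_matrix(np.array([[np.cos(a),np.sin(a),0],[np.sin(a),-np.cos(a),0],[0,0,-1]]))
print("shift",(Rc.inv().apply(np.array([x,y,z])-s["eef_pos"])/.08).round(3),"turn",((Rc.inv()*Rt).as_rotvec()/2/np.pi).round(4))
print("pos",s["eef_pos"].round(4),"F",s["ft_force"].round(2),"w",round(float(s["grip_width"]),4),"g",s["grasp_force"],"q",np.round(s["joint_pos"],2),"t",s["time"])
E
python3 go.py 0.5704 -0.2312 0.29 160.3
```

```text
shift [4.755 3.563 0.499] turn [ 0.000e+00 -2.000e-04 -2.273e-01]
pos [ 0.215  -0.5469  0.3297] F [ 0.05  0.28 -0.84] w 0.0859 g 0.0 q [-1.31  0.18  0.02  1.41 -0.    0.47] t 0.9333
```

Request:
apply_moves(rows=[0.5,0.375,0,0,0,0,1,1,0.75,0,0,0,0,1,1,0.75,0,0,0,0,1,1,0.75,0,0,0,0,1])

```text
time: 1.27
eef_pos: [0.2923, -0.4787, 0.3299]
tcp_rot: [0.775, 0.631, 0.001, -0.001]
ft_force: [0.1, -0.0, -0.3]
grip_width: 0.0853
grasp_force: 0.0
```

Request:
apply_moves(rows=[0.5,0.375,0,0,0,0,1,1,0.75,0,0,0,0,1,1,0.75,0,0,0,0,1,1,0.75,0,0,0,0,1])

```text
time: 1.6
eef_pos: [0.367, -0.4137, 0.3299]
tcp_rot: [0.776, 0.631, 0.0, -0.0]
ft_force: [-0.4, -0.0, 0.2]
grip_width: 0.0852
grasp_force: 0.0
```

Request:
apply_moves(rows=[0.5,0.375,0,0,0,0,1,1,0.75,0,0,0,0,1,1,0.75,0,0,0,0,1,1,0.75,0,0,0,0,1])

```text
time: 1.93
eef_pos: [0.442, -0.3487, 0.3299]
tcp_rot: [0.776, 0.631, 0.0, -0.0]
ft_force: [0.6, -0.5, 0.0]
grip_width: 0.0853
grasp_force: 0.0
```

Request:
apply_moves(rows=[0.5,0.375,0,0,0,-0.02,1,1,0.75,0,0,0,-0.04,1,1,0.75,0,0,0,-0.06,1,1,0.75,0,0,0,-0.08,1,1,0.75,0,0,0,-0.1,1,1,0.75,0,0,0,-0.12,1,1,0.75,0,0,0,-0.14,1,1,0.75,0,0,0,-0.16,1,1,0.75,0,0,0,-0.18,1,1,0.75,0,0,0,-0.18,1])

```text
time: 2.77
eef_pos: [0.5148, -0.2857, 0.3299]
tcp_rot: [0.318, 0.948, -0.0, -0.0]
ft_force: [-0.3, -1.1, 0.4]
grip_width: 0.0855
grasp_force: 0.0
```

```bash
python3 go.py 0.5704 -0.2312 0.30 160.3
```

```text
shift [-0.143  0.963  0.373] turn [-0.0002 -0.0001 -0.0483]
pos [ 0.5148 -0.2857  0.3299] F [-0.26 -1.05  0.39] w 0.0855 g 0.0 q [-0.62  0.18  0.02  1.41 -0.    0.03] t 2.7667
```

Request:
apply_moves(rows=[-0.05,0.3,0,0,0,-0.015,1,-0.1,0.65,0,0,0,-0.03,1,-0.143,0.963,0,0,0,-0.0483,1,-0.143,0.963,0,0,0,-0.0483,1,-0.143,0.963,0,0,0,-0.0483,1])

```text
time: 3.18
eef_pos: [0.5715, -0.2298, 0.3299]
tcp_rot: [0.173, 0.985, -0.0, -0.0]
ft_force: [-0.5, 0.2, 0.6]
grip_width: 0.0854
grasp_force: 0.0
```

```bash
python3 go.py 0.5704 -0.2312 0.178 160.3
python3 - <<'E'
from h import *
f=grab("wrist","w1"); c=cloud(f)
L=c.reshape(-1,3); L=L[(abs(L[:,0]-.57)<.12)&(abs(L[:,1]+.23)<.12)]
q=L[(L[:,2]>.179)&(L[:,2]<.1925)]; print(len(q),cv2.minAreaRect(q[:,:2].astype(np.float32)),np.median(q[:,2]))
q=L[(L[:,2]>.1935)&(L[:,2]<.205)]; print(len(q),q.mean(0))
E
```

```text
shift [ 0.005 -0.019  1.898] turn [-0.0001 -0.0001 -0.0005]
pos [ 0.5715 -0.2298  0.3299] F [-0.49  0.15  0.61] w 0.0854 g 0.0 q [-0.49  0.23  0.08  1.42 -0.   -0.14] t 3.1833
1904 ((0.5682194828987122, -0.23155823349952698), (0.018359266221523285, 0.12271708995103836), 69.66722869873047) 0.18643173838859145
285 [ 0.60894057 -0.24655543  0.19645875]
```

View pics/w1.png

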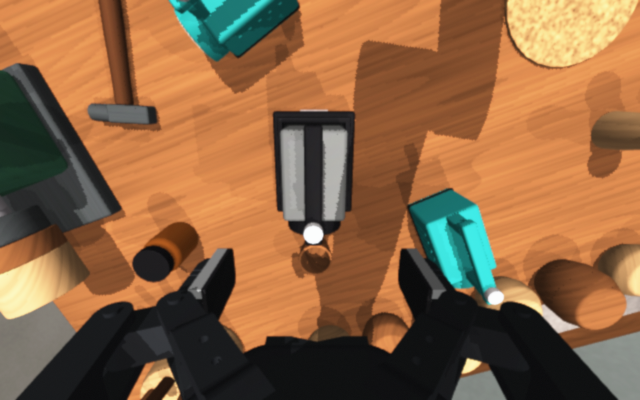

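The wrist view shows the grey lamp's handle upright in the image at (313,165), switch at (313,233), centred between the open fingers. It agrees with the other views to about 2 mm, so I'm descending.

Request:
apply_moves(rows=[0.01,-0.02,0.4,0,0,0,1,0.01,-0.02,0.8,0,0,0,1,0.01,-0.02,1,0,0,0,1,0.01,-0.02,1,0,0,0,1])

```text
time: 3.57
eef_pos: [0.5663, -0.2305, 0.2453]
tcp_rot: [0.173, 0.985, 0.001, -0.005]
ft_force: [-0.6, 0.3, -0.2]
grip_width: 0.0851
grasp_force: 0.0
```

Request:
apply_moves(rows=[0,0,0.2,0,0,0,1,0,0,0.4,0,0,0,1,0,0,0.6,0,0,0,1,0,0,0.8,0,0,0,1,0,0,0.9,0,0,0,1,0,0,0.9,0,0,0,1,0,0,0.9,0,0,0,1])

```text
time: 4.15
eef_pos: [0.5702, -0.2313, 0.1792]
tcp_rot: [0.172, 0.985, -0.0, 0.0]
ft_force: [0.2, -0.2, -0.0]
grip_width: 0.0855
grasp_force: 0.0
```

```bash
python3 go.py 0.5698 -0.2312 0.178 160.2
```

```text
shift [ 0.005 -0.001  0.015] turn [-0.0001  0.0001 -0.    ]
pos [ 0.5702 -0.2313  0.1792] F [ 0.2  -0.2  -0.03] w 0.0855 g 0.0 q [-0.49  0.3  -0.14  1.12 -0.   -0.14] t 4.15
```

Request:
apply_moves(rows=[0,0,0,0,0,0,0,0,0,0,0,0,0,0,0,0,0,0,0,0,0,0,0,0,0,0,0,0,0,0,0,0,0,0,0,0,0,0,0,0,0,0,0,0,0,0,0,0,0,0,0,0,0,0,0,0])

```text
time: 4.82
eef_pos: [0.5703, -0.2312, 0.1788]
tcp_rot: [0.171, 0.985, -0.001, 0.0]
ft_force: [-1.1, -2.3, 3.4]
grip_width: 0.0168
grasp_force: 59.7
```

Request:
apply_moves(rows=[0,0,0,0,0,0,0,0,0,-0.05,0,0,0,0,0,0,-0.15,0,0,0,0,0,0,-0.28,0,0,0,0,0,0,-0.42,0,0,0,0,0,0,-0.58,0,0,0,0,0,0,-0.74,0,0,0,0,0,0,-0.9,0,0,0,0,0,0,-1,0,0,0,0,0,0,-1,0,0,0,0])

```text
time: 5.65
eef_pos: [0.5716, -0.231, 0.2614]
tcp_rot: [0.171, 0.985, -0.001, 0.002]
ft_force: [1.1, 0.0, -5.6]
grip_width: 0.0169
grasp_force: 59.1
```

```bash
python3 go.py 0.479 0.1765 0.259 190.9
```

```text
shift [2.809 4.405 0.015] turn [-0.0003  0.0007 -0.085 ]
pos [ 0.5716 -0.231   0.2614] F [ 1.15  0.03 -5.65] w 0.0169 g 59.085856676101685 q [-0.49  0.25 -0.03  1.28  0.   -0.14] t 5.65
```

The lamp is lifted: the wrist force shows about 5.6 N more weight and the grip is 59 N. Carrying it to above the pad.

Request:
apply_moves(rows=[0.06,0.09,-0.1,0,0,0,0,0.18,0.28,-0.2,0,0,0,0,0.3,0.47,-0.2,0,0,0,0,0.43,0.67,-0.2,0,0,0,0,0.56,0.88,-0.2,0,0,0,0])

```text
time: 6.07
eef_pos: [0.5506, -0.1464, 0.2741]
tcp_rot: [0.171, 0.985, 0.001, -0.001]
ft_force: [-0.6, 0.1, -6.0]
grip_width: 0.017
grasp_force: 59.0
```

Request:
apply_moves(rows=[0.14,0.22,0,0,0,0,0,0.28,0.44,0,0,0,0,0,0.42,0.66,0,0,0,0,0,0.56,0.88,0,0,0,0,0])

```text
time: 6.4
eef_pos: [0.5316, -0.0647, 0.2739]
tcp_rot: [0.171, 0.985, 0.001, -0.001]
ft_force: [0.1, 0.5, -5.3]
grip_width: 0.0167
grasp_force: 59.0
```

Request:
apply_moves(rows=[0.14,0.22,0,0,0,0,0,0.28,0.44,0,0,0,0,0,0.42,0.66,0,0,0,0,0,0.56,0.88,0,0,0,0,0])

```text
time: 6.73
eef_pos: [0.5129, 0.0165, 0.2739]
tcp_rot: [0.171, 0.985, 0.0, -0.001]
ft_force: [0.6, -0.5, -6.4]
grip_width: 0.0172
grasp_force: 59.0
```

Request:
apply_moves(rows=[0.14,0.22,0,0,0,0,0,0.28,0.44,0,0,0,0,0,0.42,0.66,0,0,0,0,0,0.56,0.88,0,0,0,0,0])

```text
time: 7.07
eef_pos: [0.4942, 0.0975, 0.2739]
tcp_rot: [0.171, 0.985, 0.0, -0.001]
ft_force: [-0.2, 0.1, -5.7]
grip_width: 0.0171
grasp_force: 59.0
```

Request:
apply_moves(rows=[0.12,0.18,0,0,0,-0.008,0,0.22,0.35,0,0,0,-0.02,0,0.32,0.5,0,0,0,-0.034,0,0.41,0.64,0,0,0,-0.048,0,0.48,0.75,0,0,0,-0.061,0,0.53,0.83,0,0,0,-0.073,0,0.56,0.88,0,0,0,-0.081,0,0.56,0.88,0,0,0,-0.085,0,0.56,0.88,0,0,0,-0.085,0])

```text
time: 7.82
eef_pos: [0.4759, 0.1778, 0.2739]
tcp_rot: [-0.096, 0.995, 0.0, -0.001]
ft_force: [-0.1, 0.5, -6.4]
grip_width: 0.0174
grasp_force: 59.1
```

```bash
python3 go.py 0.479 0.1765 0.14 190.9
python3 - <<'E'
from h import *
for n in("scene","top"):
    f=grab(n,n+"2"); c=cloud(f).reshape(-1,3); c=c[(abs(c[:,0]-.479)<.12)&(abs(c[:,1]-.1765)<.12)]
    q=c[(c[:,2]>.283)&(c[:,2]<.32)]
    z=readout.observe()["eef_pos"][2]
    for lo,hi in((z+.0,z+.012),(z+.0125,z+.022)):
        q=c[(c[:,2]>lo)&(c[:,2]<hi)]; print(n,len(q),np.median(q,0),cv2.minAreaRect(q[:,:2].astype(np.float32)) if len(q) else '')
E
python3 -c "
import cv2,numpy as np
a=cv2.imread('pics/scene2.png')[60:260,240:480];b=cv2.imread('pics/top2.png')[100:300,200:400]
cv2.imwrite('pics/c2.png',cv2.resize(np.hstack([a,b]),None,fx=1.8,fy=1.8))"
```

```text
shift [-0.037 -0.025  1.674] turn [ 0.0001 -0.0002  0.0003]
pos [0.4759 0.1778 0.2739] F [-0.09  0.47 -6.39] w 0.0174 g 59.05465543270111 q [ 0.23  0.06 -0.24  1.28  0.    0.04] t 7.8167
scene 163 [0.50092457 0.1798328  0.28182788] ((0.4789334237575531, 0.17707817256450653), (0.12045592814683914, 0.04269605502486229), 25.22213363647461)
scene 71 [0.51710634 0.18540016 0.29179729] ((0.5003832578659058, 0.1878446340560913), (0.053750671446323395, 0.04006108641624451), 26.009050369262695)
top 166 [0.43837117 0.17227509 0.28142607] ((0.47657835483551025, 0.17949232459068298), (0.12349618971347809, 0.018749652430415154), 11.068767547607422)
top 37 [0.52220822 0.18615417 0.29162379] ((0.5229895710945129, 0.18624290823936462), (0.01801084354519844, 0.011458789929747581), 72.95193481445312)
```

View pics/c2.png

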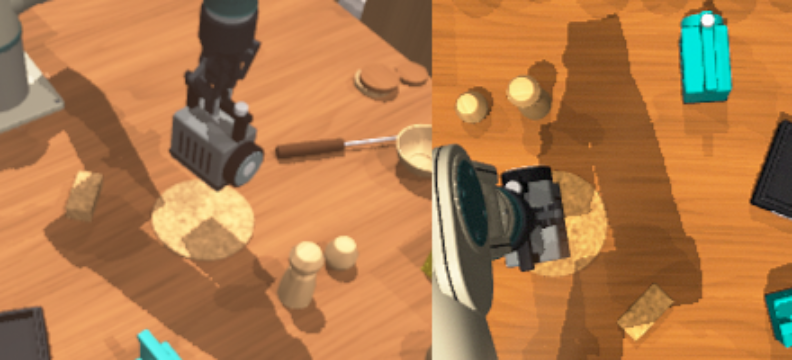

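The lamp hangs over the pad, upright and pointing at the doll: its handle lies at 11° in the top view, and the doll stands undisturbed at (302,272) in the left crop. Lowering it.

Request:
apply_moves(rows=[-0.02,-0.01,0.1,0,0,0,0,-0.037,-0.02,0.25,0,0,0,0,-0.037,-0.02,0.45,0,0,0,0,-0.037,-0.02,0.65,0,0,0,0,-0.037,-0.02,0.85,0,0,0,0,-0.037,-0.02,1,0,0,0,0,-0.037,-0.02,1,0,0,0,0])

```text
time: 8.5
eef_pos: [0.4783, 0.1744, 0.1899]
tcp_rot: [-0.094, 0.996, -0.0, -0.004]
ft_force: [-1.8, -0.5, -6.7]
grip_width: 0.0169
grasp_force: 59.1
```

Request:
apply_moves(rows=[0,0,0.1,0,0,0,0,0,0,0.2,0,0,0,0,0,0,0.3,0,0,0,0,0,0,0.4,0,0,0,0,0,0,0.48,0,0,0,0,0,0,0.54,0,0,0,0,0,0,0.58,0,0,0,0,0,0,0.58,0,0,0,0,0,0,0.58,0,0,0,0])

```text
time: 9.25
eef_pos: [0.4814, 0.1754, 0.1479]
tcp_rot: [-0.095, 0.996, 0.0, -0.0]
ft_force: [-0.1, 0.8, -5.7]
grip_width: 0.0172
grasp_force: 59.2
```

```bash
python3 go.py 0.479 0.1765 0.14 190.9
```

```text
shift [0.027 0.019 0.099] turn [ 0.     -0.     -0.0001]
pos [0.4814 0.1754 0.1479] F [-0.08  0.8  -5.7 ] w 0.0172 g 59.15930449962616 q [ 0.22  0.16 -0.4   1.01  0.    0.03] t 9.25
```

Request:
apply_moves(rows=[0.01,0.01,0.015,0,0,0,0,0.02,0.015,0.03,0,0,0,0,0.025,0.02,0.045,0,0,0,0,0.025,0.02,0.06,0,0,0,0,0.025,0.02,0.07,0,0,0,0,0.025,0.02,0.08,0,0,0,0,0.025,0.02,0.085,0,0,0,0,0.025,0.02,0.09,0,0,0,0,0.025,0.02,0.09,0,0,0,0])

```text
time: 10.0
eef_pos: [0.4791, 0.1766, 0.1407]
tcp_rot: [-0.095, 0.996, 0.0, -0.0]
ft_force: [0.1, 1.0, -5.1]
grip_width: 0.0168
grasp_force: 59.2
```

Not touching yet, so I'll continue in sub-millimetre steps.

Request:
apply_moves(rows=[0,0,0.005,0,0,0,0,0,0,0.01,0,0,0,0,0,0,0.012,0,0,0,0,0,0,0.012,0,0,0,0])

```text
time: 10.33
eef_pos: [0.4792, 0.1766, 0.1398]
tcp_rot: [-0.095, 0.996, -0.0, 0.0]
ft_force: [0.2, 0.2, -5.7]
grip_width: 0.017
grasp_force: 59.3
```

Request:
apply_moves(rows=[0,0,0.006,0,0,0,0,0,0,0.01,0,0,0,0,0,0,0.01,0,0,0,0])

```text
time: 10.58
eef_pos: [0.4793, 0.1764, 0.1397]
tcp_rot: [-0.095, 0.996, -0.0, 0.0]
ft_force: [-1.8, -1.7, 2.5]
grip_width: 0.0172
grasp_force: 60.2
```

Request:
apply_moves(rows=[0,0,0.005,0,0,0,0,0,0,0.008,0,0,0,0,0,0,0.008,0,0,0,0])

```text
time: 10.83
eef_pos: [0.4795, 0.1763, 0.1397]
tcp_rot: [-0.095, 0.996, -0.0, 0.0]
ft_force: [-3.7, -3.3, 6.2]
grip_width: 0.0172
grasp_force: 61.0
```

It has touched down with about 12 N on the pad. I'll ease off slightly, open, and retreat straight up.

Request:
apply_moves(rows=[0,0,-0.01,0,0,0,0,0,0,-0.012,0,0,0,0,0,0,-0.012,0,0,0,0.3,0,0,-0.012,0,0,0,0.5,0,0,-0.012,0,0,0,0.7,0,0,-0.012,0,0,0,1,0,0,-0.012,0,0,0,1,0,0,-0.012,0,0,0,1,0,0,-0.012,0,0,0,1,0,0,-0.012,0,0,0,1])

```text
time: 11.67
eef_pos: [0.4792, 0.1766, 0.1393]
tcp_rot: [-0.095, 0.996, 0.0, 0.0]
ft_force: [-0.5, 0.5, -1.0]
grip_width: 0.085
grasp_force: 0.0
```

Request:
apply_moves(rows=[0,0,-0.05,0,0,0,1,0,0,-0.15,0,0,0,1,0,0,-0.3,0,0,0,1,0,0,-0.5,0,0,0,1,0,0,-0.7,0,0,0,1,0,0,-0.9,0,0,0,1,0,0,-1,0,0,0,1,0,0,-1,0,0,0,1])

```text
time: 12.33
eef_pos: [0.4809, 0.177, 0.2222]
tcp_rot: [-0.095, 0.996, 0.0, 0.003]
ft_force: [0.2, -0.6, 0.1]
grip_width: 0.0856
grasp_force: 0.0
```

Request:
apply_moves(rows=[0,0,-0.3,0,0,0,1,0,0,-0.5,0,0,0,0.5,0,0,-0.5,0,0,0,0,0,0,-0.5,0,0,0,0,0,0,-0.5,0,0,0,0,0,0,-0.5,0,0,0,0,0,0,-0.5,0,0,0,0,0,0,-0.5,0,0,0,0,0,0,-0.5,0,0,0,0])

```text
time: 13.08
eef_pos: [0.4788, 0.1765, 0.2586]
tcp_rot: [-0.095, 0.996, -0.0, -0.001]
ft_force: [0.5, 0.9, -0.1]
grip_width: 0.0003
grasp_force: 0.0
```

```bash
cat > lm.py <<'E'
from h import *
for n in("wrist","scene","top"):
    f=grab(n,n+"3"); c=cloud(f); l=c.reshape(-1,3); l=l[(abs(l[:,0]-.479)<.11)&(abs(l[:,1]-.1765)<.11)]
    for nm,lo,hi in(("handle",.139,.1525),("switch",.154,.166)):
        q=l[(l[:,2]>lo)&(l[:,2]<hi)]
        if len(q)>5: print(n,nm,len(q),np.median(q,0).round(4),q.mean(0).round(4),cv2.minAreaRect(q[:,:2].astype(np.float32)))
    d=c.reshape(-1,3); d=d[(np.hypot(d[:,0]-.685,d[:,1]-.217)<.05)&(d[:,2]>.118)&(d[:,2]<.14)]
    if len(d)>5: print(n,"doll top",len(d),d.mean(0).round(4))
E
python3 lm.py; python3 go.py 0.5222 0.1849 0.2 190.9
```

```text
wrist handle 2239 [0.4604 0.1729 0.1474] [0.4616 0.173  0.1473] ((0.46453535556793213, 0.17352181673049927), (0.09630143642425537, 0.01801574043929577), 10.751280784606934)
scene handle 233 [0.4797 0.1731 0.1473] [0.4802 0.1727 0.1467] ((0.48037537932395935, 0.1749522089958191), (0.12415347993373871, 0.019913513213396072), 9.919547080993652)
scene switch 33 [0.5254 0.1834 0.1581] [0.5243 0.1831 0.158 ] ((0.5246362686157227, 0.18266887962818146), (0.017063310369849205, 0.020740972831845284), 25.59634780883789)
scene doll top 111 [0.6863 0.216  0.1205]
top handle 197 [0.4554 0.1734 0.1466] [0.4664 0.1733 0.1464] ((0.47986310720443726, 0.17702212929725647), (0.12331464886665344, 0.018356844782829285), 10.633890151977539)
top switch 45 [0.5235 0.1857 0.1571] [0.5231 0.185  0.1571] ((0.5228884816169739, 0.18542470037937164), (0.017156746238470078, 0.018658634275197983), 46.54643249511719)
top doll top 111 [0.6845 0.2185 0.1202]
shift [-0.549  0.     0.738] turn [ 0.     -0.0001 -0.0001]
pos [0.4791 0.1766 0.2591] F [-0.12  0.15 -1.38] w 0.0003 g 0.0 q [ 0.23  0.07 -0.26  1.25  0.    0.04] t 13.2333
```

View pics/wrist3.png

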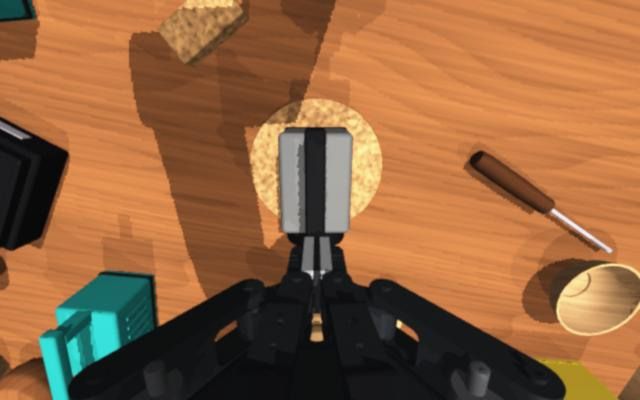

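The wrist view shows the lamp upright on the pad at (315,180). Its measured handle centre (0.480, 0.177), yaw 10.6° and doll position are all within tolerance. Moving the closed fingertips over the switch.

Request:
apply_moves(rows=[-0.2,0,0,0,0,0,0,-0.4,0,0.1,0,0,0,0,-0.55,0,0.3,0,0,0,0,-0.555,0,0.5,0,0,0,0,-0.555,0,0.65,0,0,0,0,-0.555,0,0.78,0,0,0,0,-0.555,0,0.86,0,0,0,0,-0.555,0,0.9,0,0,0,0,-0.555,0,0.9,0,0,0,0,-0.555,0,0.9,0,0,0,0])

```text
time: 14.07
eef_pos: [0.5228, 0.1851, 0.1878]
tcp_rot: [-0.095, 0.996, 0.0, 0.0]
ft_force: [-0.2, -0.4, -0.7]
grip_width: 0.0001
grasp_force: 0.0
```

```bash
python3 go.py 0.523 0.185 0.178 190.9
```

```text
shift [-0.002 -0.001  0.122] turn [ 0.      0.0001 -0.0001]
pos [0.5228 0.1851 0.1878] F [-0.22 -0.35 -0.65] w 0.0001 g 0.0 q [ 0.22  0.19 -0.27  1.11  0.    0.03] t 14.0667
```

Request:
apply_moves(rows=[0,0,0.03,0,0,0,0,0,0,0.06,0,0,0,0,0,0,0.09,0,0,0,0,0,0,0.12,0,0,0,0,0,0,0.14,0,0,0,0,0,0,0.14,0,0,0,0])

```text
time: 14.57
eef_pos: [0.5227, 0.185, 0.1759]
tcp_rot: [-0.095, 0.996, 0.0, -0.0]
ft_force: [-0.5, -0.1, 1.0]
grip_width: 0.0002
grasp_force: 0.7
```

Request:
apply_moves(rows=[0,0,0.01,0,0,0,0,0,0,0.02,0,0,0,0,0,0,0.025,0,0,0,0,0,0,0.025,0,0,0,0])

```text
time: 14.9
eef_pos: [0.5228, 0.185, 0.1742]
tcp_rot: [-0.095, 0.996, -0.0, 0.0]
ft_force: [-0.3, 0.1, 3.0]
grip_width: -0.0002
grasp_force: 1.2
```

Contact is as expected, at about z = 0.177 with the spring force rising. Continuing to the stop.

Request:
apply_moves(rows=[0,0,0.008,0,0,0,0,0,0,0.016,0,0,0,0,0,0,0.024,0,0,0,0,0,0,0.024,0,0,0,0])

```text
time: 15.23
eef_pos: [0.5228, 0.185, 0.1722]
tcp_rot: [-0.095, 0.996, 0.0, 0.0]
ft_force: [-0.7, 0.2, 3.5]
grip_width: 0.0002
grasp_force: 1.7
```

Request:
apply_moves(rows=[0,0,0.006,0,0,0,0,0,0,0.012,0,0,0,0,0,0,0.012,0,0,0,0])

```text
time: 15.48
eef_pos: [0.5228, 0.185, 0.1712]
tcp_rot: [-0.095, 0.996, 0.0, 0.0]
ft_force: [-1.0, 0.0, 3.7]
grip_width: 0.0
grasp_force: 1.9
```

Request:
apply_moves(rows=[0,0,0.005,0,0,0,0,0,0,0.01,0,0,0,0,0,0,0.01,0,0,0,0])

```text
time: 15.73
eef_pos: [0.5228, 0.185, 0.171]
tcp_rot: [-0.095, 0.996, 0.0, 0.0]
ft_force: [-2.5, -1.5, 6.6]
grip_width: -0.0001
grasp_force: 3.2
```

Request:
apply_moves(rows=[0,0,0.005,0,0,0,0,0,0,0.008,0,0,0,0,0,0,0.008,0,0,0,0])

```text
time: 15.98
eef_pos: [0.5232, 0.1851, 0.1709]
tcp_rot: [-0.095, 0.996, 0.0, 0.001]
ft_force: [-2.4, -0.4, 8.7]
grip_width: -0.0
grasp_force: 4.3
```

The button is against its stop: z has stalled at 0.171 and the force has risen past 4 N to 8.7 N. Now retreat and check.

Request:
apply_moves(rows=[0,0,-0.02,0,0,0,0,0,0,-0.06,0,0,0,0,0,0,-0.12,0,0,0,0,0,0,-0.25,0,0,0,0,0,0,-0.45,0,0,0,0,0,0,-0.7,0,0,0,0,0,0,-0.9,0,0,0,0,0,0,-1,0,0,0,0,0,0,-1,0,0,0,0])

```text
time: 16.73
eef_pos: [0.5242, 0.1853, 0.2523]
tcp_rot: [-0.095, 0.996, 0.0, 0.002]
ft_force: [0.0, 0.9, 0.4]
grip_width: -0.0001
grasp_force: 0.0
```

Request:
apply_moves(rows=[0.3,0,-0.3,0,0,0,0,0.6,0,-0.5,0,0,0,0,0.9,0,-0.6,0,0,0,0,1,0,-0.6,0,0,0,0,1,0,-0.6,0,0,0,0,1,0,-0.6,0,0,0,0,1,0,-0.6,0,0,0,0,1,0,-0.6,0,0,0,0])

```text
time: 17.4
eef_pos: [0.4447, 0.1699, 0.2966]
tcp_rot: [-0.095, 0.996, -0.0, -0.001]
ft_force: [0.3, -0.2, 0.1]
grip_width: -0.0001
grasp_force: 0.0
```

```bash
python3 lm.py; python3 -c "
import cv2
cv2.imwrite('pics/c4.png',cv2.resize(cv2.imread('pics/scene3.png')[90:270,270:480],None,fx=2.8,fy=2.8))"
```

```text
wrist handle 1313 [0.4532 0.1715 0.1474] [0.454  0.1716 0.1472] ((0.4564453661441803, 0.17221111059188843), (0.08007872849702835, 0.017442956566810608), 10.385138511657715)
scene handle 230 [0.4795 0.1726 0.1473] [0.4798 0.1726 0.1467] ((0.4807032346725464, 0.174849271774292), (0.12439784407615662, 0.01993529498577118), 11.806894302368164)
scene switch 34 [0.524  0.1835 0.1581] [0.5242 0.1828 0.1581] ((0.5232945680618286, 0.18369421362876892), (0.01705213077366352, 0.019458314403891563), 54.75505447387695)
scene doll top 106 [0.6874 0.2158 0.1207]
top handle 197 [0.487  0.1774 0.1469] [0.4838 0.177  0.1468] ((0.47988957166671753, 0.17708460986614227), (0.12337663024663925, 0.018322154879570007), 10.953250885009766)
top switch 42 [0.5235 0.1858 0.1572] [0.5233 0.1849 0.1575] ((0.5235701203346252, 0.184919074177742), (0.01614253968000412, 0.018363209441304207), 2.1625165939331055)
top doll top 90 [0.6856 0.2188 0.1202]
```

View pics/c4.png

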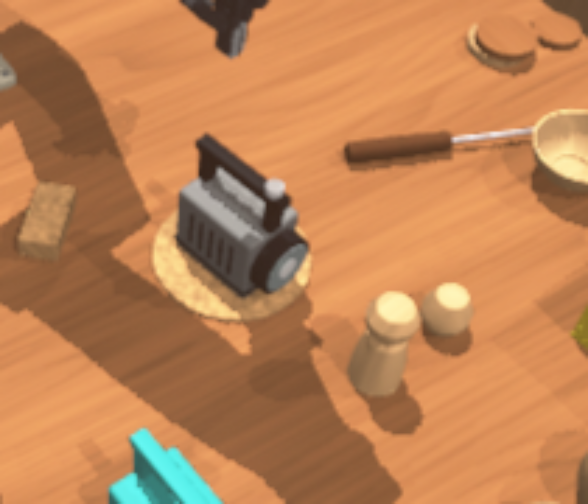

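The crop shows the lamp upright on the middle of the pad at (240,230). Its lens at (285,265) faces the standing doll at (385,345), the switch is back up, and the gripper is clear.

```bash
python3 -c "
from cell import robot
print(robot.job_done())"
```

```text
the job is handed in; nothing more can be done
None
```

The job is handed in (no verdict came back): the lamp stands within about 2 mm of the pad's centre, aimed at the doll and released. The switch was pushed to its stop and has sprung back, the doll has not moved measurably, and I saw no visible glow in the last picture.

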